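# Lock the syringe pump's pusher against the plunger

### The job

Get the syringe pump ready: squeeze the release lever against the fixed bar of the pusher block, slide the block with the lever held squeezed up to the plunger's thumb disc and take it on to the next notch, then let the lever go so that it springs fully back and locks in that notch with the pusher's face still resting on the disc. Squeeze and push gently, push the plunger in by no more than one notch (20 mm), and leave the glassware and scissors beside the pump alone.

Things in the scene. Friction and masses are not known exactly. Their poses are not given: they have to be found in the camera images.
- grip_bar (a point): Middle of the pusher block's fixed grip bar: round, black, level, 12 mm thick, 60 mm long, 142 mm above the bench, along the slide on the pump's -x side. Its y points along the slide to the syringe, x across to the lever and rack, z up. The grey block under it (76 x 70 mm) slides with about 1.2 N of friction.
- lever_bar (a point): Middle of the release lever's bar, alike (12 mm thick, 60 mm long), parallel to the fixed bar and level with it, 44 mm off centre to centre (56 mm over both), 28 mm when fully squeezed (40 mm over both). Pinch both bars together from above; beside them all is free to 36 mm below their middle. It tips with the lever.
- lever (a joint): Lever angle, rad: 0 released, pawl in a notch; 0.20 squeezed to its stop. Hinge 82 mm below the bar. Its spring takes 5.5 N at the bar to start, 8 N at 0.115, 10 N at the stop. Above 0.135 the pawl is clear of the rack; let go between notches it stands on a tooth at about 0.115, not locked, sliding easily (friction about 0.1). More than 35 N damages the lever.
- pusher_face (a point): Centre of the spot on the block's flat front face that meets the plunger: 35 mm ahead (+y of the pump) of the grip bar's middle, 22 mm across (+x), 90 mm above the bench. Axes as the pump's.
- plunger_disc (a point): Centre of the rear face of the plunger's thumb disc (white, 32 mm across, 5 mm thick), 90 mm above the bench, straight ahead of the pusher face along the pump's y. The plunger slides in (+y) with about 3.5 N of friction and does not come back. It may start drawn out by any amount. Face and disc touch when both points coincide.
- pump: The white bench-top syringe pump, 170 x 380 mm and 50 mm high without its upper parts, fixed to the bench. Origin on the bench, on the slide's centre line; x across (to the rack side), y along the slide from the pusher towards the syringe, z up. The rack's inner edge is 40 mm from the centre line in +x.
- reagent: Amber glass bottle, 60 mm across, 115 mm tall, standing beyond the pusher end of the pump. Origin under its base. Leave alone.
- beaker: Open glass beaker, 66 mm across, 85 mm tall, on the far side of the pump. Origin under its base. Leave alone.
- scissors: Steel scissors, about 140 mm long, lying flat on the far side of the pump. Origin at the level of the bench between the blades. Leave alone.
- pusher: The grey pusher block with the fixed grip bar. Its origin lies on the bench plane under the block's middle; axes as the pump's.
- rack_nominal (a point): Nominal middle of the 30 mm wide first slot of the aluminium rack, 97 mm above the bench; the 8 mm wide pawl starts in that slot. Pawl and grip bar's middle share the same y. Then 6 notches, 10.5 mm wide, centred 30, 50, 70 .. 130 mm further along +y. The rack is clamped up to 8 mm either way along y of this nominal place (not measured: feel for the notches). Rack top 106 mm above the bench.

How it is judged:
By the outcome, as a careful person would: the job done as asked, in the order asked, and still so for the second after the job is handed in, with the robot touching nothing.
It also fails if it takes over 64 s, if anything falls off the work surface, if the arm or the gripper's body presses on something with over 40 N, if the wrist force passes 120 N, or if a joint passes its speed limit or range.

### The arm

A 7-joint arm with a two-finger parallel gripper is mounted at the origin on the work surface. World frame = base frame: x ahead of the robot, y to its left, z up, the work surface at z = 0. Lengths are in m, angles in rad, forces in N, time in s.
With the tool pointing down it reaches from about 0.4 to 0.85 m from the base axis. Payload 4.4 kg.
Tool frame: the origin (TCP) lies midway between the tips of the shut fingers; the grasp point (between the pads) lies 19 mm behind it; z points along the fingers, y is the line along which they close (so a half turn about z gives the same grasp; the last joint's range is limited). The gripper opens to 94 mm and grips with 3 to 60 N. Pads are 16 mm wide; open, the fingers measure 119 mm over their backs; the gripper's body (75 mm by 177 mm) begins 78 mm behind the grasp point.
Start: joints at [1.167, 0.628, 0.038, 1.517, -0.027, 0.996, -0.02], TCP at [0.215, -0.613, 0.205] pointing down, gripper open.
Joint ranges: [-3.06, 3.06], [-0.37, 2.12], [-1.25, 1.32], [0.18, 2.47], [-1.1, 4.24], [0.23, 1.98], [-2.94, 2.94]. Speed limits (rad/s): [2.57, 2.57, 3.14, 3.14, 3.14, 3.14, 3.14].

### API

Orientations are given as a rotation vector (axis times angle).
In Python, from station import ctrl, eyes, nets gives the robot as it stands.
- The arm moves only by the tool move_arm, never from a script. Its argument "rows" is text: rows parted by semicolons, each of 6 numbers parted by spaces: the shift along the tool's x, y, z in cm, then the turn, a rotation vector about the tool's x, y, z in degrees. In form: dx dy dz wx wy wz; .... A call has 1 to 12 rows; each row is the pose to reach, as a shift and turn from the pose commanded when the call began, along the tool's axes at that moment; what a row does not reach only later rows make up. A row lasts 1/8 s, in which the tool goes at most 62.5 mm and 10.7 degrees, less where a joint would pass 70% of its speed; a pose out of reach is approached as far as the arm can. A call with a gripper value outside its range is refused whole. "fingers" is the opening, from -1 (shut) to 1 (fully open), so that 0 is half open, set as the call begins (left out, the last holds). The fingers move at their own pace and stop on an object; "squeeze" is the grip in N (left out, the last holds). Time passes only in rows, so rows that repeat a pose let the fingers close. It gives the time, the measured TCP pose, the force, the opening and the grip force at its end, in the units of the state.
- ctrl.get_obs(): the state, without advancing time (a new reading comes with each control period).
- eyes.read_camera(name): name is "scene" or "top"; returns a dict with "img" (420x560x3 uint8, blue, green, red), "z_map" (420x560 float32, m along the optical axis (not along the pixel's ray), 0 where there is no reading), "fx", "fy", "cx", "cy" (pixels), "k1" (the pictures are not rectified: a ray, as slopes to the right and down, at radius r is drawn at 1 + k1 r^2 times it, then the intrinsics apply), "extrinsics" (4x4, takes a point from camera to world coordinates). Camera axes: x right, y down, z forward; pixel columns grow to the right and rows downward; lengths in m; the calibration is good to about 2 mm. A picture is of the moment at which its call begins.
- ctrl.hand_in(): hands the job in; it is judged then, once.
Trained networks look in a picture, given as the dict that the camera call returned (one of the last four; its "shot" number tells which), for a name from the list of things; names that differ only in an ending like _2 or _b are one class to them, and where a whole thing is asked for, a point or a joint stands for the part that bears it (a point fixed in the world has none). Each returns a list of dicts, best first, with "p" (0 to 1); they miss things now and then, are a little off and sometimes report something else, mostly with a low value. They report only what shows in the picture. A call takes as long as a camera call.
- nets.look_for(picture, thing): "extent" ([left, top, right, bottom] in pixels, round what is visible of it).
- nets.landmark_of(picture, thing): "uv" ([column, row] in pixels: a listed point, or the origin of a listed thing).
The state is a dict: "clock": time; "joint_positions": joint angles; "joint_vel": joint speeds; "joint_efforts": joint torques, N m; "tcp_pos": TCP position; "ee_rot": TCP orientation; "force": force on the tool from outside, world axes, zero at the start; "wrist_torque": the same for the moment, N m; "grip_width": finger opening in m; "grasp_force": force on a finger pad.
Only numpy, scipy, OpenCV 4.12 (cv2) and the standard library are available. Lean on these libraries where they do the work, as an engineer would, in place of code of your own. Each camera call takes 0.05 s, during which the arm holds its last target. There are 200 camera calls.

## Working session

There is one attempt and no reset: what is moved stays moved. The work goes in short steps, Python scripts to look and compute and a tool call to move; the robot and the scene stay as the last step left them, time stands still between calls to the robot, and variables do not carry over. Pictures are saved under pics/ and viewed, at most 10 in all, crops included, and the job is handed in when it is done.

Besides the shell and the picture viewer there is one more tool, called after "Request:" as name(argument=value, ...), one argument or row to a line, values as JSON. move_arm: Moves the arm, as the interface text tells. Its arguments: {"type":"object","properties":{"rows":{"type":"string"},"fingers":{"type":"number"},"squeeze":{"type":"number"}},"required":["rows"]}

```bash
mkdir -p pics
cat > h.py <<'E'
import numpy as np, cv2
from station import ctrl, eyes, nets
def px2w(p,uv,depth=None,z=None):
    K=np.array([[p['fx'],0,p['cx']],[0,p['fy'],p['cy']],[0,0,1.]])
    d=np.array([p['k1'],0,0,0,0])
    s=cv2.undistortPoints(np.array([[uv]],float),K,d)[0,0]
    ray=np.array([s[0],s[1],1.]);E=np.array(p['extrinsics']);o=E[:3,3];r=E[:3,:3]@ray
    if z is not None: depth=(z-o[2])/r[2]
    return o+r*depth
def dep(p,uv):
    c,r=int(round(uv[0])),int(round(uv[1])); w=p['z_map'][max(r-1,0):r+2,max(c-1,0):c+2]; w=w[w>0]
    return float(np.median(w)) if w.size else 0
E
python3 - <<'E'
from h import *
np.set_printoptions(precision=4,suppress=True)
o=ctrl.get_obs();print({k:np.round(v,3) for k,v in o.items()})
H={'grip_bar':.142,'lever_bar':.142,'pusher_face':.09,'plunger_disc':.09,'pump':0,'reagent':0,'beaker':0,'scissors':0,'pusher':0,'rack_nominal':.097}
for n in ('scene','top'):
    p=eyes.read_camera(n);cv2.imwrite(f'pics/{n}0.png',p['img'])
    print(n,np.array(p['extrinsics']).round(3).tolist(),p['fx'])
    for t,z in H.items():
        for d in nets.landmark_of(p,t)[:2]:
            print(t,round(d['p'],2),np.round(d['uv'],1),'z-plane',px2w(p,d['uv'],z=z),'depth',px2w(p,d['uv'],depth=dep(p,d['uv'])))
E
```

```text
{'clock': np.float64(0.0), 'joint_positions': array([ 1.167,  0.629,  0.038,  1.518, -0.027,  0.996, -0.02 ]), 'joint_vel': array([-0.001,  0.   ,  0.002, -0.   ,  0.001,  0.002, -0.002]), 'joint_efforts': array([  0.001, -54.973,   1.144, -18.664,  -0.052,   0.024,   0.   ]), 'tcp_pos': array([ 0.215, -0.613,  0.205]), 'ee_rot': array([-3.095, -0.528,  0.001]), 'force': array([ 0.536, -0.099,  1.053]), 'wrist_torque': array([0.021, 0.067, 0.057]), 'grasp_force': np.float64(0.0), 'grip_width': np.float64(0.094)}
scene [[-0.104, 0.596, -0.796, 1.308], [0.995, 0.073, -0.075, 0.081], [0.013, -0.8, -0.6, 0.626], [0.0, 0.0, 0.0, 1.0]] 514.1712555457281
grip_bar 0.87 [211.5 181.3] z-plane [ 0.5818 -0.1074  0.142 ] depth [ 0.5761 -0.1089  0.1382]
lever_bar 0.57 [213.2 174.8] z-plane [ 0.5609 -0.1088  0.142 ] depth [ 0.5684 -0.1069  0.1469]
lever_bar 0.56 [215.1 193.9] z-plane [ 0.6187 -0.0933  0.142 ] depth [ 0.6184 -0.0934  0.1418]
pusher_face 0.9 [235.9 207.3] z-plane [ 0.5815 -0.0667  0.09  ] depth [ 0.5931 -0.0644  0.0985]
plunger_disc 0.88 [265.1 202.8] z-plane [ 0.5616 -0.017   0.09  
[... 1148 characters left out ...]
5635 -0.0047  0.    ] depth [ 0.5616 -0.0057  0.0936]
pump 0.36 [285.7 219.2] z-plane [ 0.5615 -0.0129  0.    ] depth [ 0.5596 -0.0133  0.1053]
reagent 0.59 [389.7 188.4] z-plane [ 0.6312 -0.2604  0.    ] depth [ 0.6247 -0.2431  0.0861]
beaker 0.77 [222.8 173. ] z-plane [0.6728 0.1352 0.    ] depth [0.6722 0.1346 0.0049]
scissors 0.87 [284.1 153.3] z-plane [ 0.7177 -0.011   0.    ] depth [ 0.7164 -0.011   0.0092]
scissors 0.41 [319.1 184.2] z-plane [ 0.6431 -0.0927  0.    ] depth [ 0.6387 -0.0895  0.0515]
pusher 0.68 [318.8 207.5] z-plane [ 0.5881 -0.0911  0.    ] depth [ 0.5852 -0.0867  0.0731]
rack_nominal 0.59 [321.9 187.5] z-plane [ 0.6276 -0.0927  0.097 ] depth [ 0.627  -0.0922  0.1043]
```

Run:
```python
import cv2
a=cv2.imread('pics/scene0.png');b=cv2.imread('pics/top0.png')
cv2.imwrite('pics/s1.png',cv2.resize(a[130:290,100:360],(780,480),interpolation=cv2.INTER_CUBIC))
cv2.imwrite('pics/t1.png',cv2.resize(b[130:280,190:430],(800,500),interpolation=cv2.INTER_CUBIC))
```

```text
(no output)
```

View pics/s1.png

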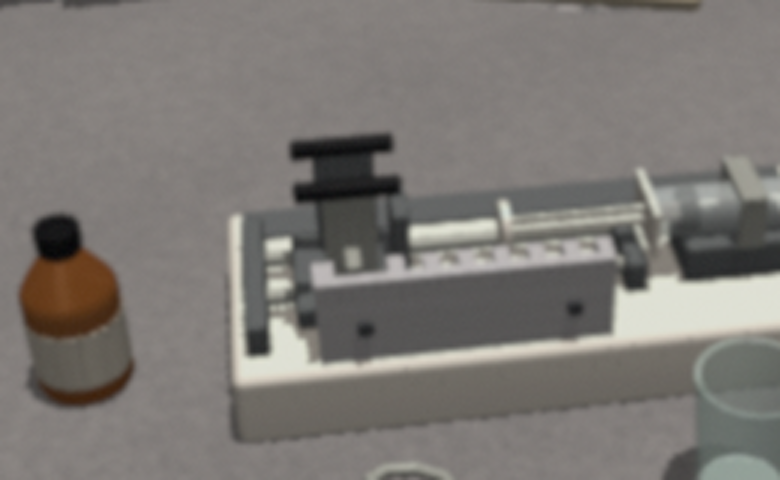

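View pics/t1.png

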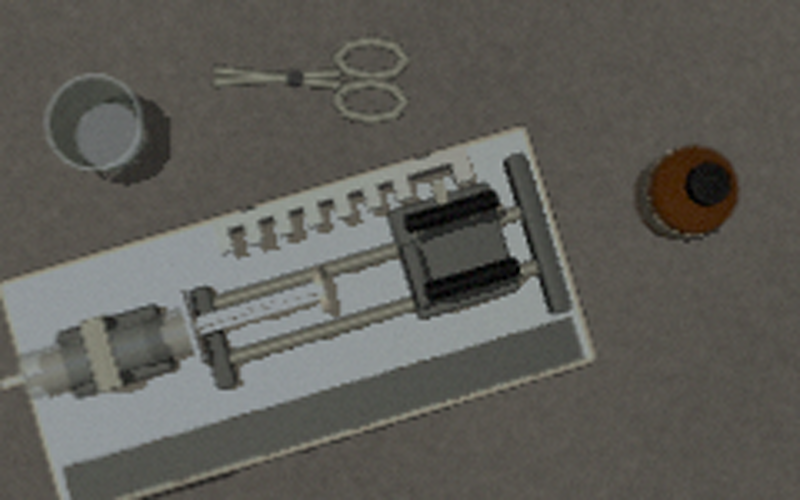

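The scene crop shows the two black bars at the upper left (crop about (345,165)), the white disc at (503,220), and the rack notches along the top of the aluminium plate. The top crop shows the same layout, with the slide yawed about 15°. The network points agree with both. Next I'll measure the geometry more precisely.

```bash
cat >> h.py <<'E'
def cloud(p):
    K=np.array([[p['fx'],0,p['cx']],[0,p['fy'],p['cy']],[0,0,1.]])
    v,u=np.mgrid[0:420,0:560]
    s=cv2.undistortPoints(np.stack([u,v],-1).reshape(-1,1,2).astype(float),K,np.array([p['k1'],0,0,0,0]))[:,0]
    E=np.array(p['extrinsics']);Z=p['z_map'].reshape(-1,1)
    return (np.c_[s,np.ones(len(s))]*Z)@E[:3,:3].T+E[:3,3], (Z[:,0]>0)
E
python3 - <<'E'
from h import *
np.set_printoptions(precision=4,suppress=True)
for n in ('top','scene'):
    p=eyes.read_camera(n);P,ok=cloud(p);g=p['img'].reshape(-1,3).astype(int)
    near=ok&(abs(P[:,0]-.55)<.2)&(abs(P[:,1])<.25)
    m=near&(P[:,2]>.044)&(P[:,2]<.056)
    r=cv2.minAreaRect(P[m][:,:2].astype(np.float32));print(n,'deck',m.sum(),r)
    b=near&(P[:,2]>.138)&(P[:,2]<.153)&(P[:,1]<-.03)
    Q=P[b]; 
    for phi in (13.5,14.5,15.5,16.5):
        a=np.radians(phi);R=np.array([[np.cos(a),np.sin(a)],[-np.sin(a),np.cos(a)]]);L=Q[:,:2]@R.T
        c,lab,ctr=None,None,None
        _,lab,ctr=cv2.kmeans(L[:,:1].astype(np.float32),2,None,(3,50,1e-6),5,0)
        out=[]
        for k in np.argsort(ctr[:,0]):
            l=L[lab[:,0]==k]; out.append((len(l),*np.percentile(l[:,0],[3,50,97]).round(4),*np.percentile(l[:,1],[1,99]).round(4),round(float(np.polyfit(l[:,1],l[:,0],1)[0]),3)))
        print(phi,out)
E
```

```text
top deck 8255 ((0.6065731048583984, -0.020361661911010742), (0.28060516715049744, 0.45892342925071716), 15.762778282165527)
13.5 [(168, np.float64(0.5236), np.float64(0.5291), np.float64(0.5351), np.float64(-0.2667), np.float64(-0.2081), -0.033), (167, np.float64(0.5674), np.float64(0.5729), np.float64(0.579), np.float64(-0.2648), np.float64(-0.2065), -0.039)]
14.5 [(168, np.float64(0.5193), np.float64(0.5249), np.float64(0.5306), np.float64(-0.2759), np.float64(-0.2174), -0.016), (167, np.float64(0.5633), np.float64(0.5688), np.float64(0.5746), np.float64(-0.2748), np.float64(-0.2164), -0.022)]
15.5 [(168, np.float64(0.5149), np.float64(0.5206), np.float64(0.5261), np.float64(-0.285), np.float64(-0.2265), 0.001), (167, np.float64(0.559), np.float64(0.5646), np.float64(0.5701), np.float64(-0.2847), np.float64(-0.2263), -0.006)]
16.5 [(168, np.float64(0.5103), np.float64(0.516), np.float64(0.5216), np.float64(-0.2941), np.float64(-0.2355), 0.018), (167, np.float64(0.5544), np.float64(0.5599), np.float64(0.5657), np.float64(-0.2944), np.float64(-0.236), 0.011)]
scene deck 5372 ((0.6120
[... 353 characters left out ...]
.float64(0.5234), np.float64(0.5298), np.float64(0.533), np.float64(-0.2755), np.float64(-0.217), -0.024), (245, np.float64(0.5672), np.float64(0.5742), np.float64(0.5773), np.float64(-0.2734), np.float64(-0.2152), -0.026)]
15.5 [(227, np.float64(0.5192), np.float64(0.5254), np.float64(0.5285), np.float64(-0.2846), np.float64(-0.2262), -0.007), (245, np.float64(0.5629), np.float64(0.5698), np.float64(0.5729), np.float64(-0.2834), np.float64(-0.2252), -0.009)]
16.5 [(227, np.float64(0.5146), np.float64(0.5209), np.float64(0.5239), np.float64(-0.2937), np.float64(-0.2353), 0.01), (245, np.float64(0.5585), np.float64(0.5653), np.float64(0.5684), np.float64(-0.2933), np.float64(-0.2351), 0.008)]
```

Run:
```python
from h import *
np.set_printoptions(precision=4,suppress=True)
a=np.radians(15.7);R=np.array([[np.cos(a),np.sin(a)],[-np.sin(a),np.cos(a)]])
for n in ('top','scene'):
    p=eyes.read_camera(n);P,ok=cloud(p);g=p['img'].reshape(-1,3).mean(1);L=P[:,:2]@R.T
    # disc: high points on the slide line
    m=ok&(abs(L[:,0]-.543)<.02)&(L[:,1]>-.215)&(L[:,1]<-.12)&(P[:,2]>.094)&(P[:,2]<.11)
    print(n,'disc/plunger top pts',m.sum()); q=np.round(np.c_[L[m],P[m,2]],4)
    print(np.percentile(q,[2,25,50,75,98],axis=0) if m.sum() else '')
    h,e=np.histogram(q[:,1],bins=np.arange(-.215,-.12,.002));print([(round(x,3),c) for x,c in zip(e,h) if c])
    # rack rectified at z=.106: rows=u .575...620, cols=v
    us=np.arange(.570,.625,.0005);vs=np.arange(-.31,-.08,.0005);U,V=np.meshgrid(us,vs,indexing='ij')
    W=np.stack([U,V],-1).reshape(-1,2)@R;W=np.c_[W,np.full(len(W),.106)]
    E=np.linalg.inv(np.array(p['extrinsics']));C=W@E[:3,:3].T+E[:3,3]
    K=np.array([[p['fx'],0,p['cx']],[0,p['fy'],p['cy']],[0,0,1.]])
    uv=cv2.projectPoints(C,np.zeros(3),np.zeros(3),K,np.array([p['k1'],0,0,0,0]))[0].reshape(*U.shape,2).astype(np.float32)
    im=cv2.remap(p['img'],uv[...,0],uv[...,1],cv2.INTER_CUBIC)
    cv2.imwrite(f'pics/rack_{n}.png',cv2.resize(im,None,fx=1.7,fy=1.7))
im=np.vstack([cv2.imread(f'pics/rack_{n}.png') for n in ('top','scene')]);cv2.imwrite('pics/rack.png',im);print(im.shape)
```

```text
top disc/plunger top pts 76
[[ 0.5296 -0.1678  0.0941]
 [ 0.5383 -0.1649  0.0953]
 [ 0.5412 -0.1568  0.098 ]
 [ 0.5442 -0.1369  0.1036]
 [ 0.5546 -0.1221  0.1084]]
[(np.float64(-0.169), np.int64(7)), (np.float64(-0.167), np.int64(12)), (np.float64(-0.165), np.int64(12)), (np.float64(-0.163), np.int64(1)), (np.float64(-0.161), np.int64(2)), (np.float64(-0.159), np.int64(4)), (np.float64(-0.157), np.int64(3)), (np.float64(-0.155), np.int64(2)), (np.float64(-0.153), np.int64(1)), (np.float64(-0.151), np.int64(1)), (np.float64(-0.149), np.int64(2)), (np.float64(-0.147), np.int64(1)), (np.float64(-0.145), np.int64(1)), (np.float64(-0.143), np.int64(2)), (np.float64(-0.141), np.int64(3)), (np.float64(-0.139), np.int64(3)), (np.float64(-0.137), np.int64(1)), (np.float64(-0.135), np.int64(3)), (np.float64(-0.133), np.int64(2)), (np.float64(-0.131), np.int64(2)), (np.float64(-0.129), np.int64(2)), (np.float64(-0.127), np.int64(3)), (np.float64(-0.125), np.int64(2)), (np.float64(-0.123), np.int64(3))]
scene disc/plunger top pts 77
[[ 0.5351 -0.1668  0.0942]
 [ 0.5422 -0.1652  0.0952]
 [ 0.5447
[... 195 characters left out ...]
0.161), np.int64(1)), (np.float64(-0.159), np.int64(2)), (np.float64(-0.157), np.int64(2)), (np.float64(-0.155), np.int64(1)), (np.float64(-0.153), np.int64(1)), (np.float64(-0.151), np.int64(2)), (np.float64(-0.149), np.int64(2)), (np.float64(-0.147), np.int64(1)), (np.float64(-0.145), np.int64(2)), (np.float64(-0.143), np.int64(1)), (np.float64(-0.141), np.int64(3)), (np.float64(-0.139), np.int64(2)), (np.float64(-0.137), np.int64(2)), (np.float64(-0.135), np.int64(1)), (np.float64(-0.133), np.int64(1)), (np.float64(-0.131), np.int64(2)), (np.float64(-0.129), np.int64(2)), (np.float64(-0.127), np.int64(2)), (np.float64(-0.125), np.int64(1)), (np.float64(-0.123), np.int64(2))]
(378, 782, 3)
```

View pics/rack.png

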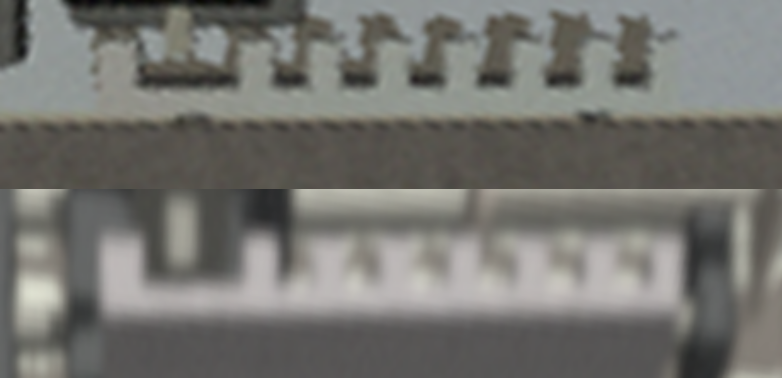

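The rack picture shows the slot middle at column 188 and the pawl at about 178, in the top strip. The notches are at columns 291, 359, 427 and so on. That puts them about 33, 53 and 73 mm of travel from here, with disc contact expected at about 54 mm. I'll feel for the exact place.

```bash
cat >> h.py <<'E'
from scipy.spatial.transform import Rotation as Ro
A=np.radians(15.7);PX=np.array([np.cos(A),np.sin(A),0]);PY=np.array([-np.sin(A),np.cos(A),0])
RT=np.c_[PY,PX,[0,0,-1]]
def plan(t):
    o=ctrl.get_obs();R=Ro.from_rotvec(o['ee_rot'])
    print('shift cm',(R.inv().apply(np.array(t)-o['tcp_pos'])*100).round(2),'turn deg',np.degrees((R.inv()*Ro.from_matrix(RT)).as_rotvec()).round(2))
def st():
    o=ctrl.get_obs();t=o['tcp_pos']
    print('t',round(o['clock'],2),'uvz mm',np.round([t@PX*1e3,t@PY*1e3,t[2]*1e3],2),'F(px,py,z)',np.round([o['force']@PX,o['force']@PY,o['force'][2]],2),'w',round(o['grip_width']*1e3,2),'g',round(o['grasp_force'],2))
E
python3 -c "
from h import *
plan([.5847,-.1031,.205])"
```

```text
shift cm [ 5.174e+01 -3.590e+01  5.000e-02] turn deg [  0.    -0.   -86.35]
```

Request:
move_arm(
  rows="4.7 -3.26 0 0 0 -7.85; 9.4 -6.53 0 0 0 -15.7; 14.1 -9.79 0 0 0 -23.55; 18.8 -13.05 0 0 0 -31.4; 23.5 -16.3 0 0 0 -39.25; 28.2 -19.6 0 0 0 -47.1; 32.9 -22.85 0 0 0 -54.95; 37.6 -26.1 0 0 0 -62.8; 42.3 -29.4 0 0 0 -70.65; 47 -32.65 0 0 0 -78.5; 51.74 -35.9 0 0 0 -86.35; 51.74 -35.9 0 0 0 -86.35",
  fingers=1,
  squeeze=14,
)

```text
clock: 2.8
tcp_pos: [0.5872, -0.0971, 0.2057]
ee_rot: [-1.886, -2.512, -0.007]
force: [-0.8, -0.2, 0.1]
grip_width: 0.094
grasp_force: 0.0
```

```bash
python3 -c "
from h import *
st();plan([.5847,-.1031,.124])"
```

```text
t 2.8 uvz mm [ 538.98 -252.34  205.66] F(px,py,z) [-0.8   0.04  0.1 ] w 94.01 g 0.0
shift cm [-0.53 -0.43  8.16] turn deg [ 0.19 -0.17  0.49]
```

Request:
move_arm(
  rows="0 0 0 0 0 0; 0 0 0 0 0 0; 0 0 0 0 0 0",
)

```text
clock: 3.18
tcp_pos: [0.5841, -0.1047, 0.2056]
ee_rot: [1.9, 2.501, -0.001]
force: [0.3, -0.7, 0.4]
grip_width: 0.0942
grasp_force: 0.0
```

```bash
python3 -c "
from h import *
st();plan([.5847,-.1031,.124]);st();st()"
```

```text
t 3.17 uvz mm [ 533.96 -258.84  205.59] F(px,py,z) [ 0.08 -0.76  0.35] w 94.24 g 0.0
shift cm [0.14 0.11 8.16] turn deg [-0.02  0.04 -0.15]
t 3.17 uvz mm [ 533.96 -258.84  205.59] F(px,py,z) [ 0.08 -0.76  0.35] w 94.24 g 0.0
t 3.17 uvz mm [ 533.96 -258.84  205.59] F(px,py,z) [ 0.08 -0.76  0.35] w 94.24 g 0.0
```

Request:
move_arm(
  rows="0 0 2 0 0 0; 0 0 4 0 0 0; 0 0 5.5 0 0 0; 0 0 6.8 0 0 0; 0 0 7.6 0 0 0; 0 0 8.1 0 0 0; 0 0 8.1 0 0 0; 0 0 8.1 0 0 0",
)

```text
clock: 4.18
tcp_pos: [0.585, -0.1031, 0.1249]
ee_rot: [1.897, 2.503, 0.001]
force: [-0.0, 0.6, -0.2]
grip_width: 0.094
grasp_force: 0.0
```

Run:
```python
from h import *
st()
p=eyes.read_camera('scene');b=eyes.read_camera('top')
cv2.imwrite('pics/c.png',np.vstack([cv2.resize(p['img'][130:260,160:320],(640,300*520//300),interpolation=cv2.INTER_CUBIC)[:300],cv2.resize(b['img'][150:260,240:400],(640,300),interpolation=cv2.INTER_CUBIC)]))
st()
```

```text
t 4.17 uvz mm [ 535.31 -257.52  124.9 ] F(px,py,z) [ 0.14  0.62 -0.21] w 94.0 g 0.0
t 4.28 uvz mm [ 535.22 -257.55  124.9 ] F(px,py,z) [0.18 0.35 0.75] w 94.05 g 0.0
```

View pics/c.png

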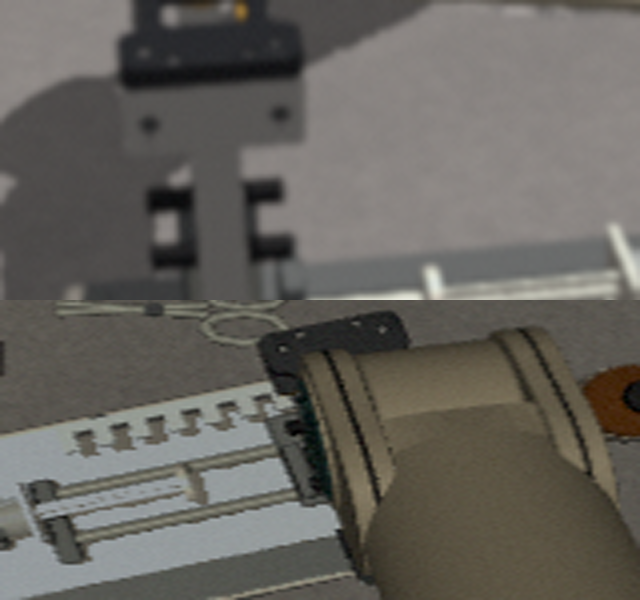

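The fingers straddle both bars near the middle (scene part: finger at (215,230), bars at (170-270,190/245)). I'll close in stages.

Request:
move_arm(
  rows="0 0 0 0 0 0; 0 0 0 0 0 0; 0 0 0 0 0 0; 0 0 0 0 0 0",
  fingers=0.4,
  squeeze=14,
)

```text
clock: 4.78
tcp_pos: [0.5869, -0.1025, 0.1248]
ee_rot: [1.895, 2.502, 0.005]
force: [4.6, 0.1, -4.5]
grip_width: 0.0659
grasp_force: 2.7
```

```bash
python3 -c "
from h import *
st()"
```

```text
t 4.78 uvz mm [ 537.23 -257.45  124.77] F(px,py,z) [ 4.51 -1.15 -4.54] w 65.89 g 2.66
```

Request:
move_arm(
  rows="0 0 0 0 0 0; 0 0 0 0 0 0; 0 0 0 0 0 0; 0 0 0 0 0 0; 0 0 0 0 0 0; 0 0 0 0 0 0",
  fingers=-0.3,
  squeeze=14,
)

```text
clock: 5.52
tcp_pos: [0.5846, -0.1032, 0.1247]
ee_rot: [1.897, 2.504, -0.0]
force: [0.9, 0.1, 2.6]
grip_width: 0.0404
grasp_force: 13.1
```

```bash
python3 -c "
from h import *
st()"
```

```text
t 5.53 uvz mm [ 534.85 -257.49  124.65] F(px,py,z) [ 0.89 -0.15  2.62] w 40.45 g 13.14
```

Fully squeezed (40.4 mm over both bars) with almost no net side force. Now I'll slide it along.

Request:
move_arm(
  rows="0.2 0 0 0 0 0; 0.6 0 0 0 0 0; 1.1 0 0 0 0 0; 1.6 0 0 0 0 0; 2.1 0 0 0 0 0; 2.6 0 0 0 0 0; 3.1 0 0 0 0 0; 3.6 0 0 0 0 0; 4 0 0 0 0 0; 4.3 0 0 0 0 0; 4.5 0 0 0 0 0; 4.5 0 0 0 0 0",
)

```text
clock: 7.02
tcp_pos: [0.572, -0.0591, 0.1246]
ee_rot: [-1.896, -2.504, 0.0]
force: [-1.5, -0.8, 5.8]
grip_width: 0.0405
grasp_force: 13.4
```

```bash
python3 -c "
from h import *
st()
for _ in range(4):
    p=eyes.read_camera('top');st()
for t in ('pusher_face','plunger_disc'):
    d=nets.landmark_of(p,t)
    if d: print(t,d[0]['p'],px2w(p,d[0]['uv'],z=.09)@PY)
p=eyes.read_camera('scene')
for t in ('pusher_face','plunger_disc','grip_bar'):
    d=nets.landmark_of(p,t)
    if d: print(t,d[0]['p'],px2w(p,d[0]['uv'],z=.142 if t=='grip_bar' else .09)@PY)
"
```

```text
t 7.03 uvz mm [ 534.68 -211.73  124.6 ] F(px,py,z) [-1.68 -0.37  5.76] w 40.46 g 13.37
t 7.08 uvz mm [ 534.66 -211.73  124.59] F(px,py,z) [-1.16 -0.68  6.02] w 40.07 g 13.37
t 7.12 uvz mm [ 534.68 -211.73  124.61] F(px,py,z) [-2.89 -1.    6.72] w 40.51 g 13.37
t 7.17 uvz mm [ 534.69 -211.72  124.6 ] F(px,py,z) [-1.53 -0.08  7.06] w 40.37 g 13.37
t 7.22 uvz mm [ 534.68 -211.74  124.59] F(px,py,z) [-1.81 -0.67  6.16] w 40.6 g 13.37
plunger_disc 0.54 -0.17063248390944344
pusher_face 0.67 -0.17782069554895377
plunger_disc 0.77 -0.17038306218090277
grip_bar 0.62 -0.21106006990541237
```

Request:
move_arm(
  rows="0.1 0 0 0 0 0; 0.2 0 0 0 0 0; 0.3 0 0 0 0 0; 0.4 0 0 0 0 0; 0.5 0 0 0 0 0",
)

```text
clock: 8.15
tcp_pos: [0.5708, -0.0548, 0.1246]
ee_rot: [-1.897, -2.504, 0.001]
force: [-0.5, -1.3, 6.2]
grip_width: 0.0404
grasp_force: 13.4
```

Request:
move_arm(
  rows="0.05 0 0 0 0 0; 0.1 0 0 0 0 0",
)

```text
clock: 8.4
tcp_pos: [0.5705, -0.0539, 0.1246]
ee_rot: [-1.897, -2.504, 0.001]
force: [-0.7, -1.7, 5.7]
grip_width: 0.0406
grasp_force: 13.4
```

Request:
move_arm(
  rows="0.05 0 0 0 0 0; 0.1 0 0 0 0 0",
)

```text
clock: 8.65
tcp_pos: [0.5702, -0.0529, 0.1246]
ee_rot: [-1.897, -2.504, 0.001]
force: [-1.0, -1.1, 5.6]
grip_width: 0.0406
grasp_force: 13.4
```

Request:
move_arm(
  rows="0.05 0 0 0 0 0; 0.1 0 0 0 0 0",
)

```text
clock: 8.9
tcp_pos: [0.57, -0.0519, 0.1246]
ee_rot: [-1.897, -2.504, 0.001]
force: [-0.8, -1.5, 5.5]
grip_width: 0.0405
grasp_force: 13.4
```

```bash
python3 -c "
from h import *
st()
for _ in range(3):
    p=eyes.read_camera('scene');st()
"
```

```text
t 8.9 uvz mm [ 534.64 -204.23  124.61] F(px,py,z) [-1.15 -1.24  5.48] w 40.49 g 13.36
t 8.95 uvz mm [ 534.62 -204.14  124.59] F(px,py,z) [-0.8  -1.14  5.72] w 40.56 g 13.37
t 9.0 uvz mm [ 534.6  -204.11  124.59] F(px,py,z) [-1.03  0.05  5.4 ] w 40.46 g 13.37
t 9.05 uvz mm [ 534.61 -204.1   124.58] F(px,py,z) [-1.81 -1.36  6.29] w 40.53 g 13.37
```

Request:
move_arm(
  rows="0.05 0 0 0 0 0; 0.1 0 0 0 0 0",
)

```text
clock: 9.3
tcp_pos: [0.5697, -0.051, 0.1246]
ee_rot: [-1.897, -2.504, 0.001]
force: [-0.7, -1.0, 5.4]
grip_width: 0.0405
grasp_force: 13.4
```

Request:
move_arm(
  rows="0.05 0 0 0 0 0; 0.1 0 0 0 0 0",
)

```text
clock: 9.55
tcp_pos: [0.5695, -0.0505, 0.1246]
ee_rot: [1.897, 2.504, -0.001]
force: [0.3, -2.3, 4.7]
grip_width: 0.0404
grasp_force: 13.3
```

Request:
move_arm(
  rows="0.05 0 0 0 0 0; 0.1 0 0 0 0 0",
)

```text
clock: 9.8
tcp_pos: [0.5695, -0.0505, 0.1246]
ee_rot: [1.897, 2.503, -0.002]
force: [-0.1, -3.7, 5.0]
grip_width: 0.0407
grasp_force: 13.3
```

```bash
python3 -c "
from h import *
st()
for _ in range(3):
    p=eyes.read_camera('scene');st()
for t in ('pusher_face','plunger_disc'):
    d=nets.landmark_of(p,t)
    if d: print(t,d[0]['p'],d[0]['uv'],px2w(p,d[0]['uv'],z=.09)@PY)
cv2.imwrite('pics/d.png',cv2.resize(p['img'][150:270,180:340],(800,600),interpolation=cv2.INTER_CUBIC))
"
```

```text
t 9.8 uvz mm [ 534.63 -202.71  124.59] F(px,py,z) [-1.11 -3.51  4.98] w 40.69 g 13.35
t 9.85 uvz mm [ 534.66 -202.59  124.58] F(px,py,z) [-1.02 -4.92  5.78] w 40.38 g 13.36
t 9.9 uvz mm [ 534.68 -202.57  124.61] F(px,py,z) [-0.79 -4.65  5.83] w 40.34 g 13.37
t 9.95 uvz mm [ 534.66 -202.59  124.58] F(px,py,z) [-0.95 -5.43  5.98] w 40.73 g 13.37
pusher_face 0.62 [265.5, 204.4] -0.16835095206193557
plunger_disc 0.53 [265.7, 203.1] -0.16740801261218421
```

View pics/d.png

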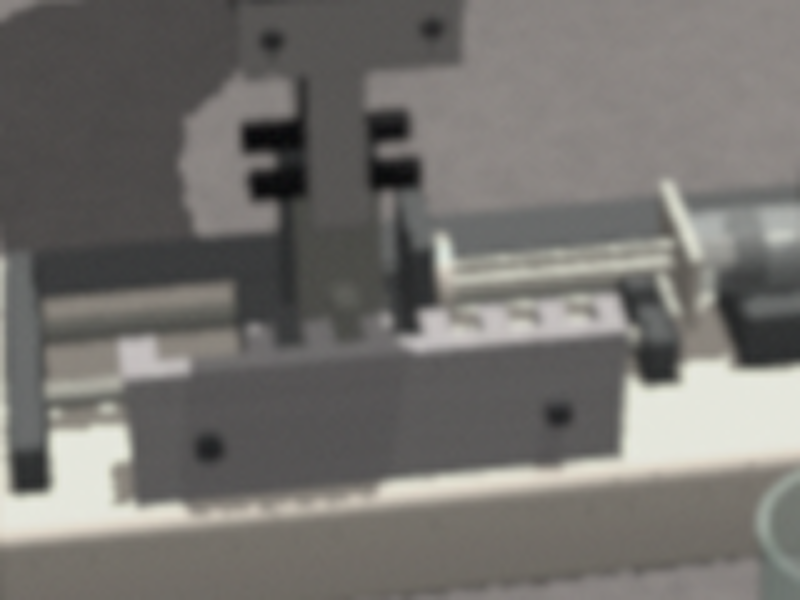

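Contact came at TCP v=-202.65, which is 54.9 mm of travel; the picture shows the face against the disc at (440,270). That is already past the middle of the notch at about 53 mm, so the next notch is the one at about 73 mm, an 18 mm push. I'll go most of the way squeezed, then ease the lever and feel for it.

Request:
move_arm(
  rows="0.1 0 0 0 0 0; 0.2 0 0 0 0 0; 0.35 0 0 0 0 0; 0.5 0 0 0 0 0; 0.65 0 0 0 0 0; 0.8 0 0 0 0 0; 0.95 0 0 0 0 0; 1.05 0 0 0 0 0; 1.15 0 0 0 0 0; 1.2 0 0 0 0 0",
)

```text
clock: 11.3
tcp_pos: [0.5662, -0.0388, 0.1246]
ee_rot: [1.897, 2.503, -0.002]
force: [1.0, -5.5, 5.3]
grip_width: 0.0407
grasp_force: 13.4
```

```bash
python3 -c "
from h import *
st()
for _ in range(3):
    p=eyes.read_camera('scene');st()
for t in ('pusher_face','plunger_disc','grip_bar'):
    d=nets.landmark_of(p,t)
    if d: print(t,d[0]['p'],d[0]['uv'],px2w(p,d[0]['uv'],z=.142 if t=='grip_bar' else .09)@PY)
"
```

```text
t 11.3 uvz mm [ 534.59 -190.6   124.59] F(px,py,z) [-0.54 -5.54  5.32] w 40.66 g 13.39
t 11.35 uvz mm [ 534.58 -190.49  124.6 ] F(px,py,z) [-0.78 -4.97  5.61] w 40.51 g 13.39
t 11.4 uvz mm [ 534.61 -190.52  124.6 ] F(px,py,z) [-0.53 -4.91  5.87] w 40.13 g 13.39
t 11.45 uvz mm [ 534.6  -190.51  124.59] F(px,py,z) [-1.73 -4.67  4.66] w 40.7 g 13.39
pusher_face 0.93 [273.7, 204.0] -0.15364841826185718
plunger_disc 0.53 [271.6, 203.2] -0.1569827187814384
grip_bar 0.65 [251.4, 174.3] -0.18999427706428462
```

Request:
move_arm(
  rows="0 0.08 0 0 0 0; 0 0.16 0 0 0 0; 0 0.24 0 0 0 0; 0 0.33 0 0 0 0; 0 0.33 0 0 0 0; 0 0.33 0 0 0 0",
  squeeze=7.3,
)

```text
clock: 12.35
tcp_pos: [0.5685, -0.0376, 0.1245]
ee_rot: [-1.897, -2.504, 0.003]
force: [-0.2, -5.3, 6.5]
grip_width: 0.0459
grasp_force: 7.5
```

```bash
python3 -c "
from h import *
st()
for _ in range(3):
    p=eyes.read_camera('scene');st()
"
```

```text
t 12.35 uvz mm [ 537.09 -190.04  124.53] F(px,py,z) [-1.57 -5.04  6.47] w 45.94 g 7.53
t 12.4 uvz mm [ 537.06 -190.07  124.51] F(px,py,z) [-2.04 -5.09  6.63] w 45.93 g 7.52
t 12.45 uvz mm [ 537.09 -190.09  124.52] F(px,py,z) [-2.4  -3.75  6.84] w 45.73 g 7.52
t 12.5 uvz mm [ 537.05 -190.06  124.51] F(px,py,z) [-1.91 -5.08  5.69] w 46.15 g 7.52
```

Request:
move_arm(
  rows="0.05 0 0 0 0 0; 0.1 0 0 0 0 0; 0.15 0 0 0 0 0; 0.2 0 0 0 0 0",
  squeeze=6.7,
)

```text
clock: 13.0
tcp_pos: [0.5684, -0.0371, 0.1245]
ee_rot: [1.898, 2.503, -0.005]
force: [0.2, -7.0, 5.8]
grip_width: 0.0461
grasp_force: 6.9
```

```bash
python3 -c "
from h import *
st()
for _ in range(2):
    p=eyes.read_camera('scene');st()
for t in ('pusher_face','plunger_disc','grip_bar'):
    d=nets.landmark_of(p,t)
    if d: print(t,d[0]['p'],d[0]['uv'],px2w(p,d[0]['uv'],z=.142 if t=='grip_bar' else .09)@PY)
"
```

```text
t 13.0 uvz mm [ 537.16 -189.51  124.53] F(px,py,z) [-1.74 -6.81  5.76] w 46.13 g 6.89
t 13.05 uvz mm [ 537.13 -189.47  124.52] F(px,py,z) [-1.66 -8.57  5.  ] w 45.81 g 6.89
t 13.1 uvz mm [ 537.16 -189.46  124.53] F(px,py,z) [-1.82 -8.25  5.76] w 46.11 g 6.89
plunger_disc 0.7 [268.7, 201.0] -0.16109204192538815
grip_bar 0.83 [254.7, 175.0] -0.18455612390407689
```

```bash
python3 -c "
from h import *
p=eyes.read_camera('scene');st()
cv2.imwrite('pics/e.png',cv2.resize(p['img'][160:260,200:333],(798,600),interpolation=cv2.INTER_CUBIC))
o=ctrl.get_obs();print(o['wrist_torque'],np.degrees((Ro.from_matrix(RT).inv()*Ro.from_rotvec(o['ee_rot'])).as_rotvec()))
"
```

```text
t 13.3 uvz mm [ 537.13 -189.47  124.54] F(px,py,z) [-1.55 -7.63  5.85] w 46.21 g 6.89
[-1.80742556 -0.3509459   0.13374004] [ 0.10276589 -0.14040345  0.04712038]
```

View pics/e.png

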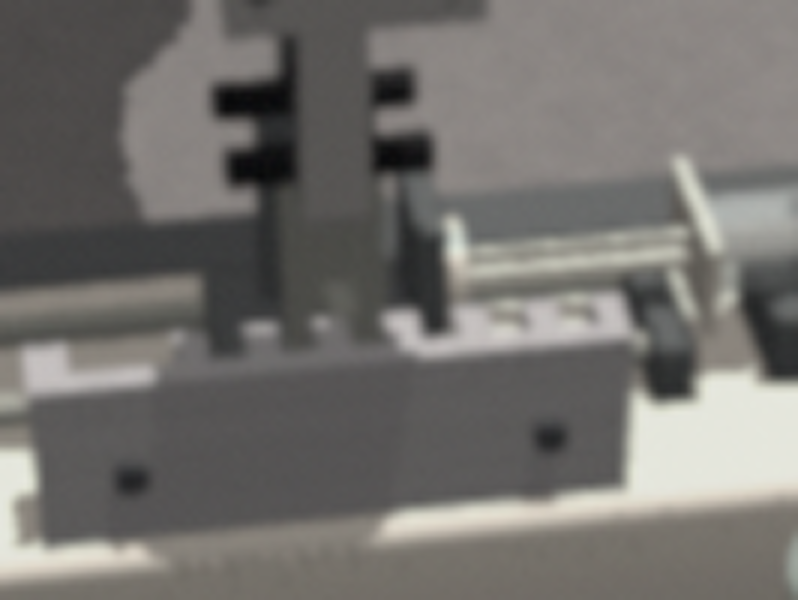

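The pawl (crop (340,300)) is on the tooth just before notch 3 (about (368,330)), but sliding on the tooth meets about 8 N. I'll squeeze again, advance while clear of the rack, and ease off in small steps.

Request:
move_arm(
  rows="0 -0.1 0 0 0 0; 0 -0.2 0 0 0 0; 0 -0.33 0 0 0 0; 0 -0.33 0 0 0 0; 0.05 -0.33 0 0 0 0; 0.1 -0.33 0 0 0 0; 0.1 -0.33 0 0 0 0",
  squeeze=14,
)

```text
clock: 14.18
tcp_pos: [0.5651, -0.0347, 0.1244]
ee_rot: [-1.897, -2.504, 0.001]
force: [0.4, -4.4, 3.5]
grip_width: 0.0403
grasp_force: 13.4
```

```bash
python3 -c "
from h import *
for _ in range(3):
    p=eyes.read_camera('scene');st()
"
```

```text
t 14.22 uvz mm [ 534.66 -186.34  124.37] F(px,py,z) [-1.42 -5.35  3.67] w 40.71 g 13.36
t 14.28 uvz mm [ 534.66 -186.33  124.37] F(px,py,z) [-0.84 -4.05  4.36] w 40.81 g 13.36
t 14.32 uvz mm [ 534.7  -186.3   124.39] F(px,py,z) [-0.87 -3.97  3.3 ] w 40.67 g 13.37
```

```bash
cat >> h.py <<'E'
def bars(n='scene'):
    p=eyes.read_camera(n);P,ok=cloud(p);u=P@PX;v=P@PY;g=p['img'].reshape(-1,3).max(1)
    for nm,c in (('grip',.522),('lev',.5545)):
        m=ok&(P[:,2]>.136)&(P[:,2]<.153)&(abs(u-c)<.009)&(v>-.24)&(v<-.13)&(g<60)
        print(nm,m.sum(),'v ends',np.percentile(v[m]*1e3,[0,2,98,100]).round(1))
    d=[x for x in nets.landmark_of(p,'plunger_disc')][:1]
    m=ok&(abs(u-.543)<.02)&(v>-.19)&(v<-.12)&(P[:,2]>.1)&(P[:,2]<.112)&(g>90)
    print('disc v',np.percentile(v[m]*1e3,[0,5,25,50]).round(1) if m.any() else None, m.sum())
E
python3 -c "
from h import *
bars();st()"
```

```text
grip 121 v ends [-214.3 -214.  -159.6 -159.2]
lev 123 v ends [-214.2 -213.7 -158.8 -158.5]
disc v [-159.9 -158.7 -154.5 -151.5] 44
t 14.43 uvz mm [ 534.7 -186.3  124.4] F(px,py,z) [-0.93 -4.76  2.8 ] w 40.66 g 13.38
```

Request:
move_arm(
  rows="0.06 0 0 0 0 0; 0.12 0 0 0 0 0; 0.12 0 0 0 0 0; 0.12 0 0 0 0 0",
)

```text
clock: 14.92
tcp_pos: [0.5649, -0.0335, 0.1244]
ee_rot: [-1.897, -2.504, 0.0]
force: [-0.9, -3.8, 2.7]
grip_width: 0.041
grasp_force: 13.4
```

Request:
move_arm(
  rows="0 0.08 0 0 0 0; 0 0.16 0 0 0 0; 0 0.24 0 0 0 0; 0 0.33 0 0 0 0; 0 0.33 0 0 0 0",
  squeeze=6.7,
)

```text
clock: 15.55
tcp_pos: [0.5685, -0.0324, 0.1246]
ee_rot: [1.897, 2.504, 0.001]
force: [2.4, -2.3, 1.1]
grip_width: 0.0491
grasp_force: 6.7
```

```bash
python3 -c "
from h import *
st()
for _ in range(2):
    p=eyes.read_camera('scene');st()
"
```

```text
t 15.55 uvz mm [ 538.55 -184.99  124.61] F(px,py,z) [ 1.65 -2.88  1.07] w 49.06 g 6.7
t 15.6 uvz mm [ 538.52 -184.94  124.6 ] F(px,py,z) [ 1.37 -3.04  1.38] w 48.7 g 6.7
t 15.65 uvz mm [ 538.5  -184.99  124.6 ] F(px,py,z) [ 0.47 -2.95  0.94] w 48.76 g 6.7
```

The width went to 48.8 mm, past the 46 mm it stood at on the tooth, so the pawl is dropping into the notch. I'll let the lever right back.

Request:
move_arm(
  rows="0 0.1 0 0 0 0; 0 0.2 0 0 0 0; 0 0.3 0 0 0 0; 0 0.4 0 0 0 0; 0 0.4 0 0 0 0; 0 0.4 0 0 0 0",
  squeeze=3.5,
)

```text
clock: 16.4
tcp_pos: [0.5717, -0.0313, 0.1245]
ee_rot: [-1.897, -2.504, 0.0]
force: [1.6, -0.8, 1.8]
grip_width: 0.0555
grasp_force: 3.5
```

```bash
python3 -c "
from h import *
st()
for _ in range(2):
    p=eyes.read_camera('scene');st()
"
```

```text
t 16.4 uvz mm [ 541.96 -184.8   124.51] F(px,py,z) [ 1.36 -1.24  1.79] w 55.51 g 3.49
t 16.45 uvz mm [ 541.95 -184.78  124.49] F(px,py,z) [ 1.62 -0.8   3.05] w 55.66 g 3.49
t 16.5 uvz mm [ 542.01 -184.79  124.52] F(px,py,z) [0.99 0.08 1.53] w 55.87 g 3.49
```

The lever is fully back (55.7 mm over the bars). Now I'll open and lift away.

Request:
move_arm(
  rows="0 0 0 0 0 0; 0 0 0 0 0 0; 0 0 0 0 0 0; 0 0 0 0 0 0; 0 0 -1 0 0 0; 0 0 -3 0 0 0; 0 0 -6 0 0 0; 0 0 -9 0 0 0; 0 0 -12 0 0 0; 0 0 -12 0 0 0",
  fingers=0.9,
)

```text
clock: 17.75
tcp_pos: [0.5738, -0.0313, 0.2473]
ee_rot: [1.894, 2.5, 0.005]
force: [0.1, 0.0, 0.3]
grip_width: 0.0896
grasp_force: 0.0
```

Request:
move_arm(
  rows="-3 -4 0 0 0 0; -7 -8 0 0 0 0; -11 -12 0 0 0 0; -14 -16 0 0 0 0; -16 -18 0 0 0 0; -16 -18 0 0 0 0; -16 -18 0 0 0 0",
)

```text
clock: 18.62
tcp_pos: [0.4426, -0.2331, 0.2441]
ee_rot: [-1.895, -2.505, -0.001]
force: [0.4, 0.1, 0.8]
grip_width: 0.0894
grasp_force: 0.0
```

Run:
```python
from h import *
st();bars()
p=eyes.read_camera('scene');b=eyes.read_camera('top')
P,ok=cloud(b);u=P@PX;v=P@PY
for nm,c in (('grip',.5202),('lev',.5642)):
    m=ok&(P[:,2]>.138)&(P[:,2]<.153)&(abs(u-c)<.012)&(v>-.24)&(v<-.13)
    if m.any(): print(nm,np.median(u[m]),np.percentile(v[m],[1,99]))
cv2.imwrite('pics/f.png',np.vstack([cv2.resize(q['img'][r0:r0+75,c0:c0+160],(640,300),interpolation=cv2.INTER_CUBIC) for q,r0,c0 in ((p,160,190),(b,165,230))]))
```

```text
t 18.62 uvz mm [ 363.05 -344.14  244.13] F(px,py,z) [0.4  0.04 0.78] w 89.39 g 0.0
grip 182 v ends [-214.1 -212.6 -159.4 -157.2]
lev 11 v ends [-204.3 -203.6 -177.5 -177.1]
disc v [-155.4 -153.7 -151.7 -149.5] 38
grip 0.5193181220115711 [-0.21510574 -0.15696901]
lev 0.5631548496893479 [-0.21497821 -0.15667405]
```

View pics/f.png

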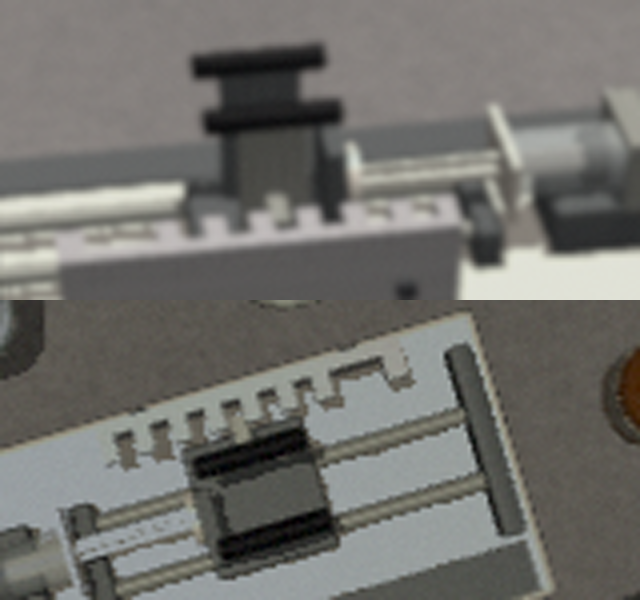

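The final picture shows the pawl in the third notch (top part (235,425)), the bars back to 43.8 mm apart, and the face resting on the disc (scene part (350,165)). I'm handing it in.

```bash
python3 -c "
from h import *
print(ctrl.hand_in())"
```

```text
the job is handed in; nothing more can be done
None
```

The job is handed in. The block was slid to the thumb disc with the lever squeezed, then on to the next notch, pushing the plunger in about 17.6 mm. The lever sprang fully back and the pawl is in that notch. In the last pictures the pusher's face rests on the disc, and the bottle, beaker and scissors were not touched.

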